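Move a row of sewing supplies to the new rack in reverse order

TASK

Move the spool and the three pots from the plain board to the rack with the divider ribs, one to a bay, in reverse order, because the rack will be turned round to face a colleague: what stands leftmost on the board goes into the rightmost bay, the next one into the bay beside it, and so on. Set each one down upright in the middle of its bay, and do not tip any of them over on the way.

Things in the scene. Friction and masses are not known exactly. Their poses are not given: they have to be found in the camera images.
- board: old board holding the four things at the start: plain flat plank, no ribs, 80 x 322 x 13 mm, steel end caps, fixed. Origin: centre of its underside, on the table. y runs along the row to the robot's left (turned up to about 10 degrees), x away from the robot. Places at y = +112.5, +37.5, -37.5, -112.5 mm, x = 0, each with a cork pad whose top is 15 mm above the table
- rack: new rack, empty at the start: plank 78 x 316 x 12 mm, fixed, with 5 ribs across (5 mm thick, tops 23 mm above the table) between and beside 4 bays open to front and back. Origin and axes as for the board; it may be nearer or farther than the board. Bay centres y = +112.5, +37.5, -37.5, -112.5 mm, x = 0; each 70 mm between ribs, floor a 64 mm square cork pad, top 15 mm above the table
- spool: a spool of white thread standing upright, a slim reel 50 mm tall; both end flanges are 29 mm in diameter and 7 mm thick, the thread between them is 21 mm in diameter. Loose, 0.025 kg. Origin: centre of its underside; z up its axis. Which place on the board it has varies
- black_lid_pot: the medium pot: white with a black screw lid, 44 mm in diameter (body 42 mm) and 35 mm tall, standing upright. Loose, 0.05 kg. Origin: centre of its underside; z up its axis. Which place on the board it has varies
- flat_pot: the smallest and lowest pot: all white, lidded, 38 mm in diameter and only 24 mm tall, standing upright. Loose, 0.05 kg. Origin: centre of its underside; z up its axis. Which place on the board it has varies
- big_pot: the biggest pot: red lid and printed sides, 58 mm in diameter and 50 mm tall, standing upright. Loose, 0.09 kg. Origin: centre of its underside; z up its axis. Which place on the board it has varies
- pad_spool: the square cork pad (64 x 64 x 3 mm, fixed on the board) on which the spool stands at the start; it marks where that thing stood. Origin: centre of its underside, 12 mm above the table
- pad_black_lid_pot: the square cork pad (64 x 64 x 3 mm, fixed on the board) on which the black lid pot stands at the start; it marks where that thing stood. Origin: centre of its underside, 12 mm above the table
- pad_flat_pot: the square cork pad (64 x 64 x 3 mm, fixed on the board) on which the flat pot stands at the start; it marks where that thing stood. Origin: centre of its underside, 12 mm above the table
- pad_big_pot: the square cork pad (64 x 64 x 3 mm, fixed on the board) on which the big pot stands at the start; it marks where that thing stood. Origin: centre of its underside, 12 mm above the table

How it is judged:
By the outcome, as a careful person would: the job done as asked, in the order asked, and still so for the second after the job is handed in, with the robot touching nothing.
It also fails if it takes over 96 s, if anything falls off the work surface, if the arm or the gripper's body presses on something with over 40 N, if the wrist force passes 120 N, or if a joint passes its speed limit or range.

ROBOT

A 7-joint arm with a two-finger parallel gripper is mounted at the origin on a cart in front of the work surface, level with it; the furniture and walls round the work are solid. World frame = base frame: x ahead of the robot, y to its left, z up, the work surface at z = 0. Lengths are in m, angles in degrees, forces in N, time in s.
With the tool pointing down it reaches from about 0.4 to 0.9 m from the base axis. Payload 5.6 kg.
Tool frame: the origin (TCP) lies at the very end of the fingers, on their centre line; the grasp point (between the pads) lies 19 mm behind it; z points along the fingers, y is the line along which they close (so a half turn about z gives the same grasp; the last joint's range is limited). The gripper opens to 92 mm and grips with 3 to 60 N. Pads are 20 mm wide; open, the fingers measure 128 mm over their backs; the gripper's body (75 mm by 189 mm) begins 69 mm behind the grasp point.
Start: joints at [-77.006, 26.786, -0.665, 91.828, 0.344, 61.387, -3.226], TCP at [0.173, 0.626, 0.215] pointing down, gripper open.
Joint ranges: [-144.91, 144.91], [-17.63, 115.5], [-89.93, 88.59], [15.96, 139.68], [-74.01, 254.01], [8.47, 105.57], [-167.45, 167.45]. Speed limits (degrees/s): [147.25, 147.25, 180, 180, 180, 180, 180].

INTERFACE

Orientations are given as [roll, pitch, yaw] about the fixed x, y, z axes, in that order (R = Rz(yaw) Ry(pitch) Rx(roll)).
In Python, from bench import sensors, get_image, camera_params, order gives the robot as it stands. The module is installed in compiled form; this text tells all that it offers.
- The arm moves only by the shell command python3 -m jog 'ROWS'. ROWS is JSON, a list that holds one entry, the list of rows, each a list of 7 numbers: the gripper's target within -1 to 1 (shut at 1, half-way at 0, fully open at -1), then the shift along the tool's x, y, z in m, then the turn, a rotation vector about the tool's x, y, z in degrees. A call has 1 to 12 rows; each row is the pose to reach, as a shift and turn from the pose commanded when the call began, along the tool's axes at that moment; what a row does not reach only later rows make up. A row lasts 1/8 s, in which the tool goes at most 62.5 mm and 10.7 degrees, less where a joint would pass 70% of its speed; a pose out of reach is approached as far as the arm can. A call with a gripper value outside its range is refused whole. The fingers move at their own pace and stop on an object; the grip force is fixed at half the most. Time passes only in rows, so rows that repeat a pose let the fingers close. It gives the time, the measured TCP pose, the force, the opening and the grip force at its end, in the units of the state.
- sensors.state(): the state, without advancing time (a new reading comes with each control period).
- get_image(name): name is "side" or "top" or "wrist"; returns the picture (400x640x3 uint8, red, green, blue); there is no depth.
- camera_params(name): a dict with "fx", "fy", "cx", "cy" (pixels), "camera_from_world" (4x4, takes a point from world to camera coordinates). Camera axes: x right, y down, z forward; pixel columns grow to the right and rows downward; lengths in m; the calibration is good to about 2 mm. A picture is of the moment at which its call begins: read the wrist's pose just before it. camera_params takes no time and is no camera call; for the wrist camera it gives the pose at the moment of the call.
- order.finish_job(): hands the job in; it is judged then, once.
The state is a dict: "time_s": time; "joint_pos": joint angles; "qvel": joint speeds; "tau": joint torques, N m; "tool_pos": TCP position; "orientation": TCP orientation; "contact_force": force on the tool from outside, world axes, zero at the start; "moment": the same for the moment, N m; "grip_width": opening from 0.0 (shut) to 1.0 (fully open); "finger_force": force on a finger pad.
Only numpy, scipy, OpenCV 4.12 (cv2) and the standard library are available. Lean on these libraries where they do the work, as an engineer would, in place of code of your own. Each camera call takes 0.05 s, during which the arm holds its last target. There are 200 camera calls.

## Working session

There is one attempt and no reset: what is moved stays moved. The work goes in short steps, Python scripts to look and compute and a shell command to move; the robot and the scene stay as the last step left them, time stands still between calls to the robot, and variables do not carry over. Pictures are saved under pics/ and viewed, at most 14 in all, crops included, and the job is handed in when it is done.

```bash
mkdir -p pics; python3 - <<'E'
from bench import sensors,get_image,camera_params
import cv2,numpy as np
s=sensors.state();print(s)
for n in("top","side"):
    im=get_image(n);cv2.imwrite(f"pics/{n}0.png",im[:,:,::-1]);p=camera_params(n);print(n,p["fx"],p["cx"],p["cy"],np.round(np.array(p["camera_from_world"]),3).tolist())
E
```

```text
{'time_s': 0.0, 'joint_pos': array([-77.00472055,  26.8362658 ,  -0.66426754,  91.88157205,
         0.34313806,  61.38627248,  -3.22740109]), 'qvel': array([ 0.12034752,  0.04395116, -0.09494886, -0.185769  , -0.02786604,
       -0.03535285, -0.00993272]), 'tau': array([-2.00907575e-04, -5.20553327e+01, -1.23790739e-02, -2.43758243e+01,
       -5.67265798e-02,  1.71331270e-02,  1.59032929e-04]), 'tool_pos': array([0.17316961, 0.62589403, 0.21363263]), 'orientation': array([-1.79898093e+02,  6.81109967e-03,  1.64534924e+02]), 'contact_force': array([ 0.04437715, -0.09317301, -0.25035286]), 'moment': array([-0.01048945, -0.02010041, -0.00309497]), 'finger_force': 0.0, 'grip_width': 0.9986249069446085}
top 459.278318622154 318.8455681924952 201.11083618922467 [[-0.009, -1.0, 0.002, -0.027], [-0.981, 0.008, -0.194, 0.55], [0.194, -0.004, -0.981, 0.808], [0.0, 0.0, 0.0, 1.0]]
side 397.62408544029586 315.31251372136535 207.60901546888195 [[0.971, -0.24, 0.019, -0.537], [-0.121, -0.555, -0.823, 0.098], [0.208, 0.796, -0.568, 0.785], [0.0, 0.0, 0.0, 1.0]]
```

View pics/top0.png

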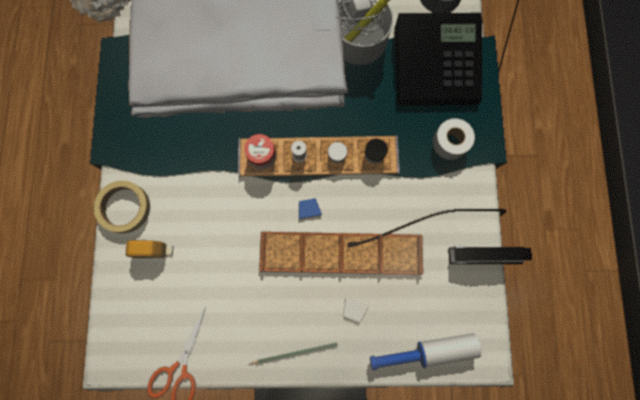

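View pics/side0.png

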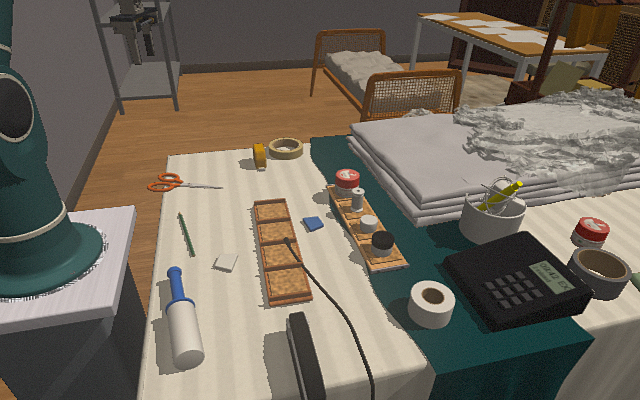

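The top view shows the board far (row ≈ 155), left to right: red big pot (260,149), spool (298,152), flat pot (337,153), black-lid pot (376,150). The rack is near (row ≈ 254, columns 261–422). In the side view a dark cord runs over the rack with its end at about (287,240), (350,244) in the top view. I'll measure everything, including how high that cord is.

```bash
cat > h.py <<'E'
import numpy as np,cv2
from bench import sensors,get_image,camera_params
def ray(p,uv):
    T=np.array(p["camera_from_world"]);R,t=T[:3,:3],T[:3,3]
    d=R.T@np.array([(uv[0]-p["cx"])/p["fx"],(uv[1]-p["cy"])/p["fy"],1.]);return -R.T@t,d
def onz(p,uv,z):
    o,d=ray(p,uv);return o+d*(z-o[2])/d[2]
def two(p,a,q,b):
    o,d=ray(p,a);O,D=ray(q,b);k=np.linalg.lstsq(np.c_[d,-D],O-o,rcond=None)[0]
    A,B=o+d*k[0],O+D*k[1];return (A+B)/2,np.linalg.norm(A-B)
def proj(p,X):
    T=np.array(p["camera_from_world"]);c=T[:3,:3]@X+T[:3,3];return np.array([p["fx"]*c[0]/c[2]+p["cx"],p["fy"]*c[1]/c[2]+p["cy"]])
E
python3 - <<'E'
from h import *
t=camera_params("top");s=camera_params("side")
print("cord tip",two(t,(350,244),s,(287,240)))
# cord: for top points, side projections at several heights
for uv in((380,234),(410,223),(450,211),(503,211)):
    print(uv,[(z,proj(s,onz(t,uv,z)).round().tolist()) for z in(0,.05,.1,.2,.3)])
for n,a,b in(("red",(260,142),(347,174)),("spool",(299,147),(358,191)),("flat",(338,150),(369,220)),("blk",(376,147),(382,237))):print(n,two(t,a,s,b))
im=cv2.imread("pics/top0.png");sd=cv2.imread("pics/side0.png")
a=cv2.resize(im[125:285,225:435],None,fx=3.7,fy=3.7,interpolation=cv2.INTER_CUBIC)[:590]
b=cv2.resize(sd[160:400,240:420],None,fx=2.4,fy=2.4,interpolation=cv2.INTER_CUBIC)
cv2.imwrite("pics/top_c.png",a);cv2.imwrite("pics/side_c.png",b)
E
```

```text
cord tip (array([ 0.47134764, -0.09024709,  0.03270722]), np.float64(0.001285884990201127))
(380, 234) [(0, [304.0, 272.0]), (0.05, [300.0, 250.0]), (0.1, [296.0, 227.0]), (0.2, [287.0, 176.0]), (0.3, [276.0, 117.0])]
(410, 223) [(0, [323.0, 292.0]), (0.05, [318.0, 269.0]), (0.1, [313.0, 244.0]), (0.2, [302.0, 189.0]), (0.3, [290.0, 126.0])]
(450, 211) [(0, [349.0, 325.0]), (0.05, [343.0, 299.0]), (0.1, [337.0, 271.0]), (0.2, [323.0, 210.0]), (0.3, [308.0, 140.0])]
(503, 211) [(0, [370.0, 382.0]), (0.05, [363.0, 350.0]), (0.1, [355.0, 317.0]), (0.2, [339.0, 245.0]), (0.3, [320.0, 164.0])]
red (array([0.6549368 , 0.07903751, 0.06913692]), np.float64(0.012329845904943485))
spool (array([0.65150762, 0.00480492, 0.06579919]), np.float64(0.0009145393526592353))
flat (array([ 0.65296724, -0.07015009,  0.03936427]), np.float64(0.0016093555892922901))
blk (array([ 0.65347606, -0.14266966,  0.05066292]), np.float64(0.004267257299362438))
```

View pics/top_c.png

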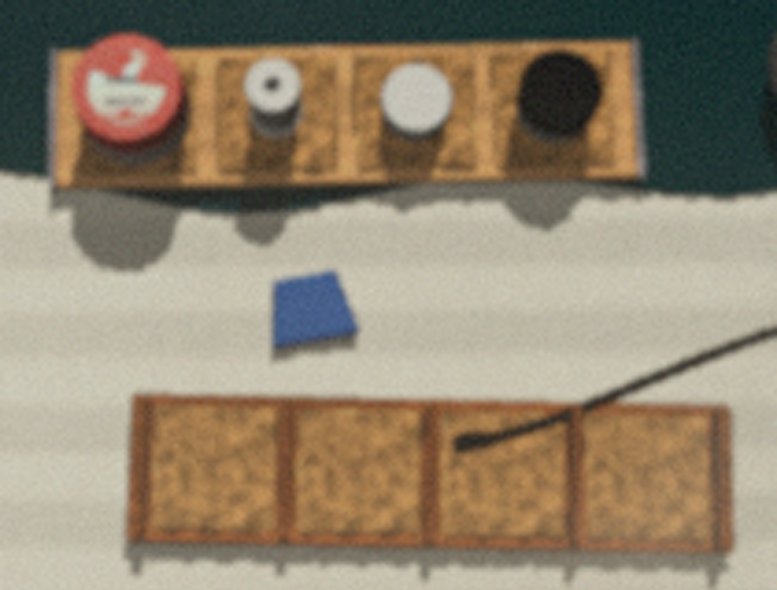

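View pics/side_c.png

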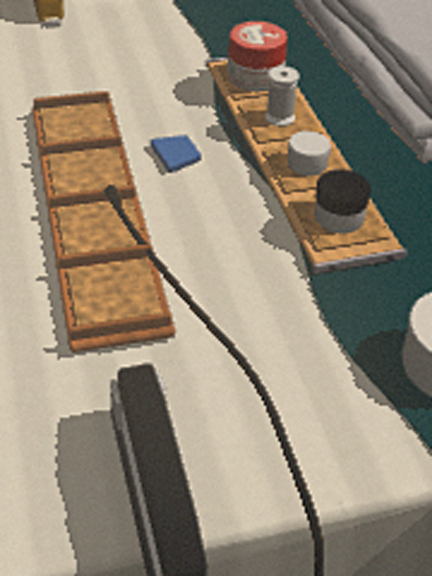

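The crops show bare pads and pots, with the lid centres at about crop (128,87), (273,86), (417,97) and (559,92). The cord's knob lies over the third bay from the left at (460,443), about 3 cm high, and the cord crosses the rib to the rightmost bay. Next I'll compute board and rack poses.

```bash
python3 - <<'E'
from h import *
t=camera_params("top");im=cv2.imread("pics/top0.png")
c=lambda a:(225+(a[0]+.5)/3.7-.5,125+(a[1]+.5)/3.7-.5)
P={}
for n,a,z in(("big",(128,87),.065),("spool",(273,86),.065),("flat",(417,97),.039),("blk",(559,92),.050)):
    P[n]=onz(t,c(a),z);print(n,P[n].round(4))
def fit(pts,ys):
    # world = o + Rz(yaw)@(0,y)
    A=[];b=[]
    ux=np.polyfit(ys,[p[0] for p in pts],1);uy=np.polyfit(ys,[p[1] for p in pts],1)
    print(" origin",ux[1].round(4),uy[1].round(4),"scale",np.hypot(ux[0],uy[0]).round(4),"yaw",np.degrees(np.arctan2(-ux[0],uy[0])).round(2))
    return 
ys=np.array([.1125,.0375,-.0375,-.1125]);fit(list(P.values()),ys)
# board end edges / corners at z=.013
for q in((52,52),(637,40),(645,178),(52,187)):print("board",onz(t,c(q),.013).round(4))
h=cv2.cvtColor(im,cv2.COLOR_BGR2HSV)
for q in((20,480),(215,470),(285,470),(360,470)):
    u,v=map(int,c(q));print(q,h[v,u],im[v,u])
roi=im[225:285,250:435].astype(float)
rat=roi[:,:,1]/roi[:,:,2]
m=((rat>.63)&(rat<.82)&(roi[:,:,2]>110)&(roi[:,:,0]<.62*roi[:,:,2])).astype(np.uint8)
m=cv2.morphologyEx(m,cv2.MORPH_OPEN,np.ones((3,3)))
n,l,st,ce=cv2.connectedComponentsWithStats(m)
for i in range(1,n):
    if st[i,4]>300:
        r=cv2.minAreaRect(np.argwhere(l==i)[:,::-1].astype(np.float32));uv=(r[0][0]+250,r[0][1]+225);print("bay",st[i],np.round(r[1],1),onz(t,uv,.015).round(4))
for q in((135,395),(730,405)):print("rack far top",onz(t,c(q),.0175).round(4))
for q in((128,543),(730,550)):print("rack near bottom",onz(t,c(q),.006).round(4))
E
```

```text
big [0.6506 0.0801 0.065 ]
spool [0.6505 0.0059 0.065 ]
flat [ 0.6522 -0.069   0.039 ]
blk [ 0.6509 -0.1425  0.05  ]
 origin 0.651 -0.0314 scale 0.9903 yaw 0.2
board [0.6875 0.1287 0.013 ]
board [ 0.6919 -0.1912  0.013 ]
board [ 0.6139 -0.1922  0.013 ]
board [0.6115 0.1268 0.013 ]
(20, 480) [ 27  27 199] [178 197 199]
(215, 470) [ 16 136 143] [ 67 107 143]
(285, 470) [ 10 145 118] [ 51  74 118]
(360, 470) [ 16 135 145] [ 68 108 145]
bay [  12    7  161   42 5698] [160.2  39.4] [ 0.4558 -0.0762  0.015 ]
rack far top [0.4981 0.0799 0.0175]
rack far top [ 0.4902 -0.2306  0.0175]
rack near bottom [0.4222 0.0837 0.006 ]
rack near bottom [ 0.4159 -0.2293  0.006 ]
```

```bash
cat >> h.py <<'E'
from scipy.spatial.transform import Rotation as Ro
def go(x,y,z,yaw=178.6):
    s=sensors.state();R=Ro.from_euler("xyz",s["orientation"],degrees=True);T=Ro.from_euler("xyz",[180,0,yaw],degrees=True)
    d=R.inv().apply(np.array([x,y,z])-s["tool_pos"]);r=(R.inv()*T).as_rotvec(degrees=True)
    print("t",s["time_s"],"pos",s["tool_pos"].round(4),s["orientation"].round(2),"-> shift",d.round(4),"turn",r.round(2))
E
python3 -m jog '[[[-0.7,-0.05,-0.033,0,0,0,-3],[-0.7,-0.1,-0.066,0,0,0,-7],[-0.7,-0.15,-0.1,0,0,0,-14],[-0.7,-0.2,-0.133,0,0,0,-14],[-0.7,-0.25,-0.166,0,0,0,-14],[-0.7,-0.3,-0.2,0,0,0,-14],[-0.7,-0.35,-0.23,0,0,0,-14],[-0.7,-0.4,-0.265,0,0,0,-14],[-0.7,-0.45,-0.3,0,0,0,-14],[-0.7,-0.5,-0.33,0,0,0,-14],[-0.7,-0.55,-0.365,0,0,0,-14],[-0.7,-0.58,-0.39,0,0,0,-14]]]'
python3 - <<'E'
from h import *
go(.6506,.08,.035)
p=camera_params("wrist");im=get_image("wrist");cv2.imwrite("pics/w1.png",im[:,:,::-1])
for n,X in(("big",(.6506,.0801,.065)),("spool",(.6505,.0059,.065)),("flat",(.6522,-.069,.039)),("blk",(.6509,-.1425,.05))):print(n,proj(p,np.array(X)).round())
E
```

```text
time_s: 1.6
tool_pos: [0.6297, 0.0927, 0.2141]
orientation: [-179.9, -0.0, 178.4]
contact_force: [0.4, 0.0, 0.2]
grip_width: 0.851
finger_force: 0.0
t 1.6 pos [0.6297 0.0927 0.2141] [-1.7993e+02 -1.0000e-02  1.7838e+02] -> shift [-0.0213 -0.0119  0.1791] turn [-0.07 -0.01 -0.22]
big [310. 211.]
spool [245. 213.]
flat [191. 210.]
blk [126. 213.]
```

View pics/w1.png

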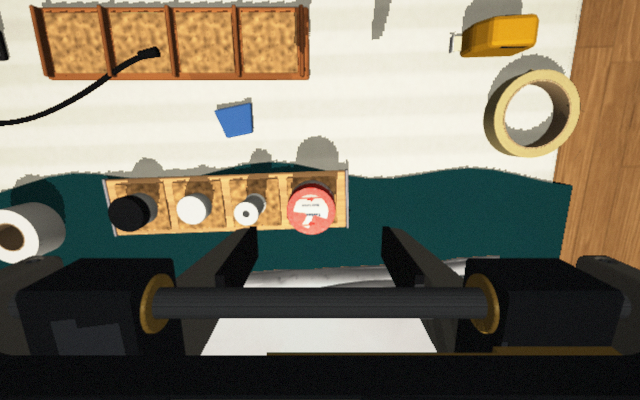

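The wrist view agrees within 2 px: big pot (311,209), spool (246,213), flat (193,209), black (129,212). Grasping the big pot now.

```bash
python3 -m jog '[[[-0.7,-0.021,-0.0125,0.05,0,0,0],[-0.7,-0.021,-0.0125,0.1,0,0,0],[-0.7,-0.021,-0.0125,0.14,0,0,0],[-0.7,-0.021,-0.0125,0.165,0,0,0],[-0.7,-0.021,-0.0125,0.179,0,0,0],[-0.7,-0.021,-0.0125,0.179,0,0,0],[1,-0.021,-0.0125,0.179,0,0,0],[1,-0.021,-0.0125,0.179,0,0,0],[1,-0.021,-0.0125,0.179,0,0,0],[1,-0.021,-0.0125,0.179,0,0,0],[1,-0.021,-0.0125,0.179,0,0,0]]]'
python3 - <<'E'
from h import *
go(.454,-.1885,.036)
t=camera_params("top");s=camera_params("side")
# cord height: wrist view w1 pose rebuilt from current camera is not available -> use top/side
for a,b in(((350,244),(287,240)),((380,236.5),(299,262))):print(two(t,a,s,b))
E
```

```text
time_s: 3.02
tool_pos: [0.6498, 0.083, 0.0369]
orientation: [180.0, 0.1, 178.5]
contact_force: [-0.5, 0.1, 6.3]
grip_width: 0.627
finger_force: 30.0
t 3.025 pos [0.6498 0.083  0.0369] [1.7998e+02 1.1000e-01 1.7854e+02] -> shift [ 0.1888 -0.2764  0.0004] turn [ 0.02  0.11 -0.06]
(array([ 0.47134764, -0.09024709,  0.03270722]), np.float64(0.001285884990201127))
(array([ 0.48479013, -0.14854642,  0.02347692]), np.float64(0.0014672506864208436))
```

```bash
python3 -m jog '[[[1,0,0,-0.03,0,0,0],[1,0,0,-0.08,0,0,0],[1,0.03,-0.04,-0.1,0,0,0],[1,0.06,-0.09,-0.1,0,0,0],[1,0.09,-0.135,-0.1,0,0,0],[1,0.12,-0.18,-0.1,0,0,0],[1,0.15,-0.22,-0.1,0,0,0],[1,0.175,-0.26,-0.1,0,0,0],[1,0.189,-0.275,-0.1,0,0,0],[1,0.189,-0.275,-0.1,0,0,0],[1,0.189,-0.275,-0.1,0,0,0]]]'
python3 - <<'E'
from h import *
go(.454,-.1885,.037)
p=camera_params("wrist");im=get_image("wrist");cv2.imwrite("pics/w2.png",im[:,:,::-1])
im=get_image("top");cv2.imwrite("pics/t2.png",im[:,:,::-1])
t=camera_params("top");s=camera_params("side")
for X in((.454,-.1885,.015),(.4557,-.1135,.015),(.471,-.09,.033)):print(proj(p,np.array(X)).round())
E
```

```text
time_s: 4.4
tool_pos: [0.4538, -0.1861, 0.1356]
orientation: [180.0, 0.0, 178.6]
contact_force: [0.9, -0.7, -1.3]
grip_width: 0.626
finger_force: 30.0
t 4.4 pos [ 0.4538 -0.1861  0.1356] [1.7998e+02 3.0000e-02 1.7861e+02] -> shift [-0.0002 -0.0024  0.0986] turn [0.02 0.03 0.01]
[318. 199.]
[390. 198.]
[418. 217.]
```

View pics/w2.png

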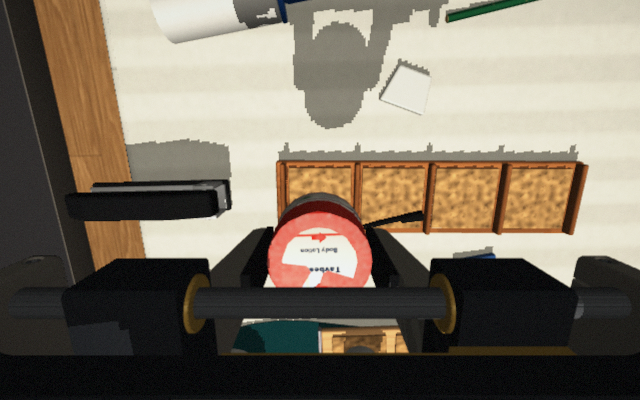

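Bay 4 spans x 284–355, centre 319 against 318 predicted. The cord's knob at (418,217) is exactly where triangulated, and clear of this bay. Setting the big pot down.

```bash
python3 -m jog '[[[1,0,-0.0024,0.04,0,0,0],[1,0,-0.0024,0.07,0,0,0],[1,0,-0.0024,0.09,0,0,0],[1,0,-0.0024,0.096,0,0,0],[1,0,-0.0024,0.0985,0,0,0],[1,0,-0.0024,0.0985,0,0,0],[-0.55,0,-0.0024,0.0985,0,0,0],[-0.55,0,-0.0024,0.0985,0,0,0],[-0.55,0,-0.0024,0.0985,0,0,0]]]'
python3 -m jog '[[[-0.55,0,0,-0.03,0,0,0],[-0.55,0,0,-0.08,0,0,0],[-0.3,-0.05,0.04,-0.1,0,0,0],[0,-0.1,0.09,-0.1,0,0,0],[0,-0.15,0.14,-0.1,0,0,0],[0,-0.19,0.18,-0.1,0,0,0],[0,-0.197,0.195,-0.1,0,0,0],[0,-0.197,0.195,-0.1,0,0,0]]]'
python3 - <<'E'
from h import *
im=get_image("top");cv2.imwrite("pics/t3.png",im[:,:,::-1])
p=camera_params("wrist");w=get_image("wrist");cv2.imwrite("pics/w3.png",w[:,:,::-1])
go(.6505,.0065,.042)
E
```

```text
time_s: 5.62
tool_pos: [0.4533, -0.1896, 0.0375]
orientation: [-180.0, 0.0, 178.5]
contact_force: [-1.2, 0.7, 0.1]
grip_width: 0.778
finger_force: 0.0
time_s: 6.62
tool_pos: [0.6557, 0.0038, 0.1365]
orientation: [179.9, -0.0, 178.8]
contact_force: [-0.6, 0.0, -0.0]
grip_width: 0.499
finger_force: 0.0
t 6.725 pos [ 6.542e-01 -5.000e-04  1.367e-01] [-1.7995e+02 -6.0000e-02  1.7852e+02] -> shift [0.0038 0.007  0.0947] turn [-0.05 -0.06 -0.08]
```

View pics/w3.png

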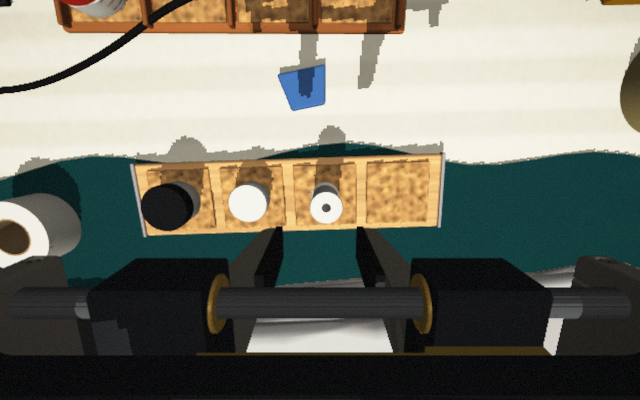

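The spool's top is at (326,207), with the big pot's place empty; arm still settling, so I'll re-measure with white/black masks.

```bash
cat >> h.py <<'E'
def tops():
    p=camera_params("wrist");im=get_image("wrist");r=im[150:240,130:470].astype(int)
    w=((r.min(2)>175)).astype(np.uint8);b=(r.max(2)<45).astype(np.uint8)
    for m,zs in((w,(.065,.039)),(b,(.05,))):
        m=cv2.morphologyEx(m,cv2.MORPH_OPEN,np.ones((7,7)))
        cs=cv2.findContours(m,cv2.RETR_EXTERNAL,cv2.CHAIN_APPROX_NONE)[0]
        for c in cs:
            if cv2.contourArea(c)>300:
                (u,v),q=cv2.minEnclosingCircle(c);uv=(u+130,v+150);print(np.round(uv,1),"r",round(q,1),[onz(p,uv,z).round(4).tolist() for z in zs])
E
python3 - <<'E'
from h import *
go(.6505,.0065,.042);tops()
E
```

```text
t 6.725 pos [ 6.542e-01 -5.000e-04  1.367e-01] [-1.7995e+02 -6.0000e-02  1.7852e+02] -> shift [0.0038 0.007  0.0947] turn [-0.05 -0.06 -0.08]
[327.7 207.8] r 16.0 [[0.6514, 0.0061, 0.065], [0.6582, 0.0067, 0.039]]
[249.  203.5] r 19.1 [[0.6458, -0.0619, 0.065], [0.6521, -0.0687, 0.039]]
[169. 207.] r 25.7 [[0.6508, -0.1399, 0.05]]
```

```bash
python3 -m jog '[[[0,0.003,0.0066,0.04,0,0,0],[0,0.003,0.0066,0.07,0,0,0],[0,0.003,0.0066,0.088,0,0,0],[0,0.003,0.0066,0.0945,0,0,0],[0,0.003,0.0066,0.0945,0,0,0],[0,0.003,0.0066,0.0945,0,0,0],[1,0.003,0.0066,0.0945,0,0,0],[1,0.003,0.0066,0.0945,0,0,0],[1,0.003,0.0066,0.0945,0,0,0],[1,0.003,0.0066,0.0945,0,0,0]]]'
python3 -c "
from h import *
go(.4557,-.1135,.042)"
```

```text
time_s: 8.02
tool_pos: [0.6525, 0.007, 0.0431]
orientation: [180.0, 0.0, 178.5]
contact_force: [-0.0, -0.6, 3.7]
grip_width: 0.269
finger_force: 30.0
t 8.025 pos [0.6525 0.007  0.0431] [1.8000e+02 5.0000e-02 1.7854e+02] -> shift [ 0.1936 -0.1255  0.0009] turn [ 0.    0.05 -0.06]
```

```bash
python3 - <<'E'
from h import *
s=get_image("side");a=cv2.resize(s[110:270,290:450][:,:,::-1],None,fx=3.7,fy=3.7,interpolation=cv2.INTER_CUBIC)
cv2.imwrite("pics/s4.png",a);print(sensors.state()["grip_width"])
E
```

```text
0.26867680864067106
```

View pics/s4.png

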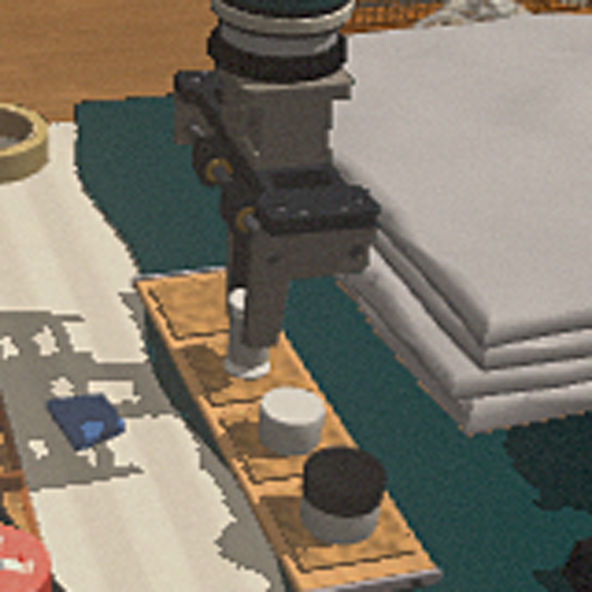

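The spool looks held near its top and about upright, but the width is 25 mm rather than 29. I'll lift slightly and check for tilt.

```bash
python3 -m jog '[[[1,0,0,-0.03,0,0,0],[1,0,0,-0.06,0,0,0],[1,0,0,-0.06,0,0,0],[1,0,0,-0.06,0,0,0]]]'
python3 - <<'E'
from h import *
w=get_image("wrist");s=get_image("side")
a=cv2.resize(w[120:300,200:440],None,fx=2.4,fy=2.4);b=cv2.resize(s[120:220,330:410],None,fx=4.32,fy=4.32,interpolation=cv2.INTER_CUBIC)
b=b[:,:220] if 0 else cv2.resize(b,(224,432))
cv2.imwrite("pics/g5.png",np.hstack([a,b])[:,:,::-1])
E
```

```text
time_s: 8.57
tool_pos: [0.6512, 0.0072, 0.1015]
orientation: [180.0, -0.1, 178.5]
contact_force: [-0.3, -0.3, -0.1]
grip_width: 0.269
finger_force: 30.0
```

View pics/g5.png

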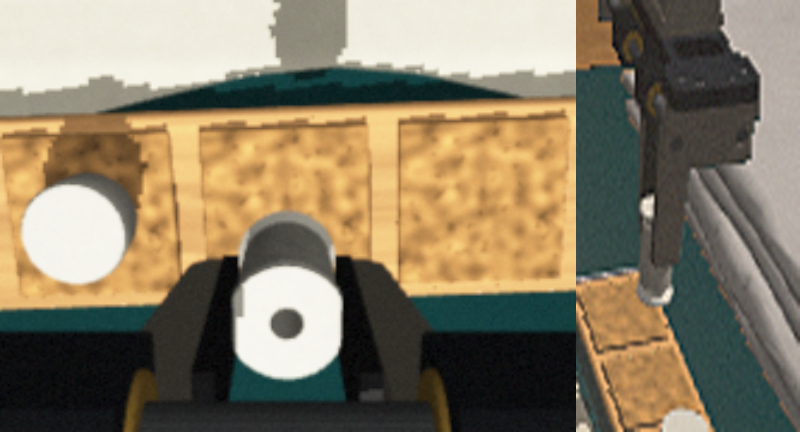

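The spool hangs straight: top disc at (287,322) with its lower flange directly below. Carrying it to bay 3, keeping fingers along the row to stay clear of the cord.

```bash
python3 -m jog '[[[1,0.02,-0.01,-0.02,0,0,0],[1,0.06,-0.04,-0.03,0,0,0],[1,0.1,-0.065,-0.03,0,0,0],[1,0.14,-0.09,-0.03,0,0,0],[1,0.175,-0.115,-0.03,0,0,0],[1,0.193,-0.126,-0.03,0,0,0],[1,0.193,-0.126,-0.03,0,0,0],[1,0.193,-0.126,-0.03,0,0,0],[1,0.193,-0.126,-0.03,0,0,0]]]'
python3 - <<'E'
from h import *
go(.4547,-.1135,.0432)
p=camera_params("wrist");im=get_image("wrist");cv2.imwrite("pics/w6.png",im[100:300,:,::-1])
for X in((.4547,-.1135,.015),(.471,-.09,.033)):print(proj(p,np.array(X)).round())
E
```

```text
time_s: 9.8
tool_pos: [0.4571, -0.1131, 0.1325]
orientation: [-180.0, 0.0, 178.6]
contact_force: [-0.7, -0.1, 0.6]
grip_width: 0.274
finger_force: 30.0
t 9.8 pos [ 0.4571 -0.1131  0.1325] [-1.8000e+02  2.0000e-02  1.7865e+02] -> shift [ 0.0024 -0.0004  0.0893] turn [-0.    0.02  0.05]
[320. 197.]
[344. 217.]
```

View pics/w6.png

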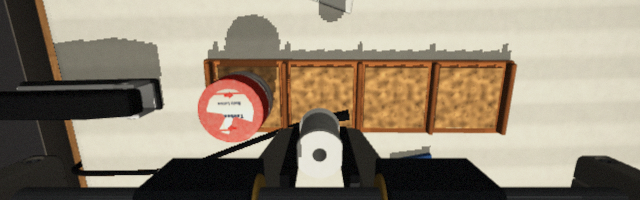

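Bay 3 spans x 288–357 (centre 322, 197), matching the prediction; the big pot stands upright in bay 4, and the knob is at about (342,216). Lowering in two stages, watching the force.

```bash
python3 -m jog '[[[1,0.0024,0,0.03,0,0,0],[1,0.0024,0,0.06,0,0,0],[1,0.0024,0,0.075,0,0,0],[1,0.0024,0,0.083,0,0,0],[1,0.0024,0,0.083,0,0,0]]]'
python3 - <<'E'
from h import *
go(.4547,-.113,.0432);print(sensors.state()["contact_force"])
E
```

```text
time_s: 10.48
tool_pos: [0.4537, -0.1139, 0.0495]
orientation: [-180.0, -0.0, 178.5]
contact_force: [-0.2, 0.2, -0.5]
grip_width: 0.274
finger_force: 30.0
t 10.475 pos [ 0.4537 -0.1139  0.0495] [-1.8000e+02 -1.0000e-02  1.7854e+02] -> shift [-0.001   0.001   0.0063] turn [-0.   -0.01 -0.06]
[-0.21779404  0.15289989 -0.50848192]
```

```bash
python3 -m jog '[[[1,-0.001,0.001,0.004,0,0,0],[1,-0.001,0.001,0.006,0,0,0],[1,-0.001,0.001,0.006,0,0,0],[0.22,-0.001,0.001,0.006,0,0,0],[0.22,-0.001,0.001,0.006,0,0,0],[0.22,-0.001,0.001,0.006,0,0,0]]]'
python3 -m jog '[[[0.22,0,0,-0.02,0,0,0],[0.22,0,0,-0.06,0,0,0],[0.1,0,0.01,-0.1,0,0,-5],[0,-0.04,0.02,-0.1,0,0,-15],[-0.2,-0.08,0.025,-0.1,0,0,-25],[-0.2,-0.12,0.03,-0.1,0,0,-35],[-0.2,-0.16,0.035,-0.1,0,0,-45],[-0.2,-0.197,0.04,-0.1,0,0,-55],[-0.2,-0.197,0.04,-0.1,0,0,-65],[-0.2,-0.197,0.04,-0.1,0,0,-75],[-0.2,-0.197,0.04,-0.1,0,0,-85],[-0.2,-0.197,0.04,-0.1,0,0,-90]]]'
python3 - <<'E'
from h import *
go(.652,-.0687,.021,-91.4);print(sensors.state()["joint_pos"].round(1))
a=get_image("top");s=get_image("side")
a=cv2.resize(a[220:290,250:430],None,fx=2.2,fy=2.2,interpolation=cv2.INTER_CUBIC);b=cv2.resize(s[180:330,240:320],None,fx=2.5,fy=2.5,interpolation=cv2.INTER_CUBIC)
o=np.zeros((380,600,3),np.uint8);o[:a.shape[0],:a.shape[1]]=a;o[:b.shape[0],400:400+b.shape[1]]=b
cv2.imwrite("pics/c7.png",o[:,:,::-1])
E
```

```text
time_s: 11.22
tool_pos: [0.4546, -0.113, 0.0437]
orientation: [180.0, 0.0, 178.5]
contact_force: [0.5, -0.1, -0.2]
grip_width: 0.391
finger_force: 0.0
time_s: 12.72
tool_pos: [0.6522, -0.0773, 0.1434]
orientation: [180.0, -0.0, -91.2]
contact_force: [1.4, 1.2, -1.1]
grip_width: 0.602
finger_force: 0.0
t 12.725 pos [ 0.6522 -0.0773  0.1434] [ 1.7999e+02 -2.0000e-02 -9.1180e+01] -> shift [-0.0086  0.0004  0.1224] turn [ 0.01 -0.02  0.22]
[ 24.7  35.5 -29.9  92.6  20.2  57.3 167.2]
```

View pics/c7.png

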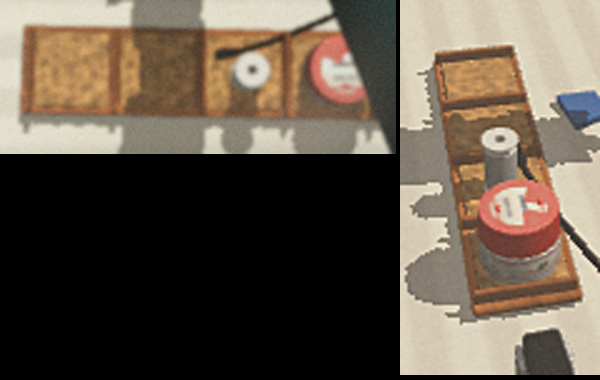

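The spool stands upright in bay 3, behind the big pot in the side view. Joint 7 is near its limit, so I'll use the opposite half turn.

```bash
python3 -m jog '[[[-0.2,0,0,0,0,0,10],[-0.2,0,0,0,0,0,20],[-0.2,0,0,0,0,0,30],[-0.2,0,0,0,0,0,40],[-0.2,0,0,0,0,0,50],[-0.2,0,0,0,0,0,60],[-0.2,0,0,0,0,0,70],[-0.2,0,0,0,0,0,80],[-0.2,0,0,0,0,0,90],[-0.2,0,0,0,0,0,90]]]'
python3 -m jog '[[[-0.2,0,0,0,0,0,10],[-0.2,0,0,0,0,0,20],[-0.2,0,0,0,0,0,30],[-0.2,0,0,0,0,0,40],[-0.2,0,0,0,0,0,50],[-0.2,0,0,0,0,0,60],[-0.2,0,0,0,0,0,70],[-0.2,0,0,0,0,0,80],[-0.2,0,0,0,0,0,90],[-0.2,0,0,0,0,0,90]]]'
python3 - <<'E'
from h import *
go(.652,-.0687,.021,88.6);print(sensors.state()["joint_pos"].round(1))
E
```

```text
time_s: 14.08
tool_pos: [0.6526, -0.0781, 0.1439]
orientation: [-179.9, 0.0, 178.5]
contact_force: [0.4, -0.8, 0.2]
grip_width: 0.602
finger_force: 0.0
time_s: 15.32
tool_pos: [0.6526, -0.078, 0.1438]
orientation: [180.0, 0.0, 88.7]
contact_force: [0.7, -0.2, -0.8]
grip_width: 0.603
finger_force: 0.0
t 15.325 pos [ 0.6526 -0.078   0.1438] [1.7997e+02 4.0000e-02 8.8750e+01] -> shift [ 0.0094 -0.0009  0.1228] turn [0.03 0.04 0.15]
[-4.8 31.7 12.1 94.8 -7.8 54.3  8.9]
```

```bash
python3 - <<'E'
from h import *
t=camera_params("top");s=camera_params("side")
for b in((422,190),(420,197),(418,220)):print(two(t,(344,95),s,b),two(t,(344,104),s,b))
E
```

```text
(array([ 0.74725141, -0.08234356,  0.10609794]), np.float64(0.01673526003337723)) (array([ 0.73759702, -0.08446369,  0.10624379]), np.float64(0.03238682523632713))
(array([ 0.75023138, -0.0821655 ,  0.08993421]), np.float64(0.008637436225146405)) (array([ 0.74053957, -0.08420087,  0.08992813]), np.float64(0.024629419492098313))
(array([ 0.76568236, -0.08334683,  0.03280011]), np.float64(0.010449978718401724)) (array([ 0.75566112, -0.08519126,  0.03246747]), np.float64(0.0067187815831017145))
```

The linen stack (≈9 cm high, edge x≈0.75) is too close to the gripper body with fingers along x. I'll pick the flat pot with fingers along the row and turn it in the air.

```bash
python3 -m jog '[[[-0.13,0,0,0,0,0,-10],[-0.13,0,0,0,0,0,-20],[-0.13,0,0,0,0,0,-30],[-0.13,0,0,0,0,0,-40],[-0.13,0,0,0,0,0,-50],[-0.13,0,0,0,0,0,-60],[-0.13,0,0,0,0,0,-70],[-0.13,0,0,0,0,0,-80],[-0.13,0,0,0,0,0,-90],[-0.13,0.0094,0,0,0,0,-90],[-0.13,0.0094,0,0,0,0,-90]]]'
python3 - <<'E'
from h import *
go(.652,-.0687,.021);tops()
E
```

```text
time_s: 16.7
tool_pos: [0.6528, -0.0671, 0.1437]
orientation: [180.0, 0.0, 178.6]
contact_force: [-0.1, -0.2, -0.5]
grip_width: 0.565
finger_force: 0.0
t 16.7 pos [ 0.6528 -0.0671  0.1437] [1.7995e+02 1.0000e-02 1.7857e+02] -> shift [ 0.0008 -0.0017  0.1227] turn [ 0.05  0.01 -0.03]
[318.1 201.8] r 18.4 [[0.6461, -0.0686, 0.065], [0.6524, -0.0689, 0.039]]
[240.8 204.5] r 23.5 [[0.6506, -0.1418, 0.05]]
[137.5 188. ] r 19.5 [[0.6324, -0.2366, 0.05]]
```

```bash
python3 -m jog '[[[-0.13,0.001,-0.0017,0.05,0,0,0],[-0.13,0.001,-0.0017,0.09,0,0,0],[-0.13,0.001,-0.0017,0.112,0,0,0],[-0.13,0.001,-0.0017,0.121,0,0,0],[-0.13,0.001,-0.0017,0.121,0,0,0],[-0.13,0.001,-0.0017,0.121,0,0,0],[1,0.001,-0.0017,0.121,0,0,0],[1,0.001,-0.0017,0.121,0,0,0],[1,0.001,-0.0017,0.121,0,0,0],[1,0.001,-0.0017,0.121,0,0,0]]]'
python3 -m jog '[[[1,0,0,-0.03,0,0,0],[1,0,0,-0.07,0,0,0],[1,0.03,0.005,-0.11,0,0,0],[1,0.07,0.015,-0.11,0,0,10],[1,0.11,0.02,-0.11,0,0,20],[1,0.15,0.022,-0.11,0,0,30],[1,0.18,0.024,-0.11,0,0,40],[1,0.195,0.025,-0.11,0,0,50],[1,0.195,0.025,-0.11,0,0,60],[1,0.195,0.025,-0.11,0,0,70],[1,0.195,0.025,-0.11,0,0,80],[1,0.195,0.025,-0.11,0,0,90]]]'
python3 - <<'E'
from h import *
go(.4575,-.0385,.0225,88.6);get_image("top");go(.4575,-.0385,.0225,88.6)
p=camera_params("wrist");im=get_image("wrist");cv2.imwrite("pics/w8.png",im[:,:,::-1])
for X in((.4575,-.0385,.015),(.4592,.0365,.015),(.4557,-.1135,.065)):print(proj(p,np.array(X)).round())
E
```

```text
time_s: 18.0
tool_pos: [0.6523, -0.0703, 0.0236]
orientation: [-180.0, 0.1, 178.5]
contact_force: [-0.8, -0.3, 5.5]
grip_width: 0.4
finger_force: 30.0
time_s: 19.5
tool_pos: [0.4571, -0.0404, 0.1324]
orientation: [-180.0, 0.0, 88.2]
contact_force: [0.7, 0.5, -0.4]
grip_width: 0.397
finger_force: 30.0
t 19.5 pos [ 0.4571 -0.0404  0.1324] [-179.98    0.     88.21] -> shift [0.0019 0.0004 0.1099] turn [-0.02  0.   -0.39]
t 19.55 pos [ 0.4572 -0.0404  0.1325] [-179.99    0.     87.91] -> shift [0.0019 0.0003 0.11  ] turn [-0.01  0.   -0.69]
[319. 197.]
[318. 120.]
[321. 288.]
```

View pics/w8.png

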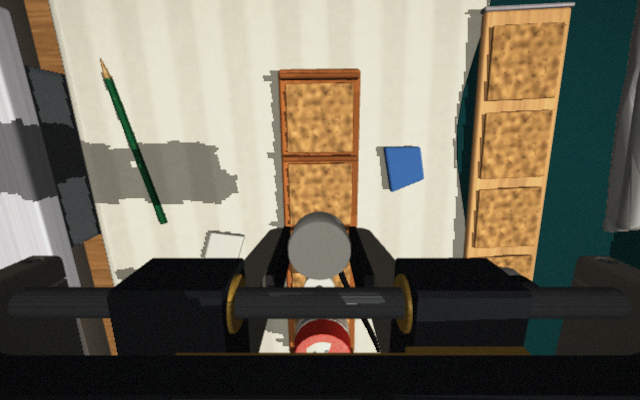

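The view shows bay 1 at about (319,118), 1–2 mm further left than predicted; the flat pot is held over bay 2. Placing it.

```bash
python3 -m jog '[[[1,0.003,0,0.04,0,0,-0.5],[1,0.003,0,0.08,0,0,-0.5],[1,0.003,0,0.1,0,0,-0.5],[1,0.003,0,0.106,0,0,-0.5],[1,0.003,0,0.1085,0,0,-0.5],[1,0.003,0,0.1085,0,0,-0.5],[-0.1,0.003,0,0.1085,0,0,-0.5],[-0.1,0.003,0,0.1085,0,0,-0.5],[-0.1,0.003,0,0.1085,0,0,-0.5]]]'
python3 -m jog '[[[-0.1,0,0,-0.03,0,0,0],[-0.1,0,0,-0.08,0,0,0],[-0.2,-0.02,0.04,-0.12,0,0,-10],[-0.2,-0.04,0.08,-0.12,0,0,-20],[-0.2,-0.06,0.12,-0.12,0,0,-30],[-0.2,-0.08,0.16,-0.12,0,0,-40],[-0.2,-0.1,0.19,-0.12,0,0,-50],[-0.2,-0.105,0.19,-0.12,0,0,-60],[-0.2,-0.105,0.19,-0.12,0,0,-70],[-0.2,-0.105,0.19,-0.12,0,0,-80],[-0.2,-0.105,0.19,-0.12,0,0,-90],[-0.2,-0.105,0.19,-0.12,0,0,-90]]]'
python3 - <<'E'
from h import *
go(.651,-.142,.030);tops()
E
```

```text
time_s: 20.72
tool_pos: [0.4577, -0.0373, 0.0244]
orientation: [180.0, -0.0, 89.0]
contact_force: [-0.5, 0.1, -0.2]
grip_width: 0.549
finger_force: 0.0
time_s: 22.22
tool_pos: [0.6454, -0.1457, 0.1439]
orientation: [180.0, -0.0, 178.9]
contact_force: [0.7, 0.6, 0.3]
grip_width: 0.6
finger_force: 0.0
t 22.225 pos [ 0.6454 -0.1457  0.1439] [ 1.7997e+02 -2.0000e-02  1.7891e+02] -> shift [-0.0055  0.0037  0.1139] turn [ 0.03 -0.02  0.31]
[165.5 234. ] r 35.9 [[0.6665, -0.2874, 0.065], [0.6757, -0.3023, 0.039]]
[390.5 153.5] r 45.6 [[0.5976, -0.0846, 0.065], [0.5996, -0.0783, 0.039]]
[220.  166.5] r 91.5 [[0.6059, -0.2313, 0.065], [0.6087, -0.2403, 0.039]]
[321.6 210.2] r 22.9 [[0.6508, -0.1443, 0.05]]
[186. 195.] r 33.5 [[0.6336, -0.2711, 0.05]]
```

```bash
python3 -m jog '[[[-0.4,-0.0055,0.0028,0.04,0,0,0],[-0.4,-0.0055,0.0028,0.08,0,0,0],[-0.4,-0.0055,0.0028,0.1,0,0,0],[-0.4,-0.0055,0.0028,0.112,0,0,0],[-0.4,-0.0055,0.0028,0.112,0,0,0],[-0.4,-0.0055,0.0028,0.112,0,0,0],[1,-0.0055,0.0028,0.112,0,0,0],[1,-0.0055,0.0028,0.112,0,0,0],[1,-0.0055,0.0028,0.112,0,0,0],[1,-0.0055,0.0028,0.112,0,0,0],[1,-0.0055,0.0028,0.112,0,0,0]]]'
python3 -m jog '[[[1,0,0,-0.03,0,0,0],[1,0,0,-0.07,0,0,0],[1,0.02,0.03,-0.11,0,0,0],[1,0.05,0.06,-0.11,0,0,0],[1,0.08,0.09,-0.11,0,0,0],[1,0.12,0.12,-0.11,0,0,0],[1,0.15,0.14,-0.11,0,0,0],[1,0.175,0.16,-0.11,0,0,0],[1,0.193,0.175,-0.11,0,0,0],[1,0.193,0.185,-0.11,0,0,0],[1,0.193,0.185,-0.11,0,0,0],[1,0.193,0.185,-0.11,0,0,0]]]'
python3 - <<'E'
from h import *
go(.4592,.0378,.0335)
p=camera_params("wrist");im=get_image("wrist");cv2.imwrite("pics/w9.png",im[:,:,::-1])
for X in((.4592,.0378,.015),(.4575,-.037,.039)):print(proj(p,np.array(X)).round())
E
```

```text
time_s: 23.65
tool_pos: [0.6516, -0.1429, 0.0327]
orientation: [-180.0, 0.0, 179.0]
contact_force: [-1.1, -0.6, 6.1]
grip_width: 0.474
finger_force: 30.0
time_s: 25.15
tool_pos: [0.4623, 0.0449, 0.142]
orientation: [-180.0, 0.0, 179.0]
contact_force: [0.4, 0.1, -1.0]
grip_width: 0.471
finger_force: 30.0
t 25.15 pos [0.4623 0.0449 0.142 ] [-1.8000e+02  2.0000e-02  1.7898e+02] -> shift [ 0.003  -0.0071  0.1085] turn [-0.    0.02  0.38]
[313. 194.]
[236. 199.]
```

View pics/w9.png

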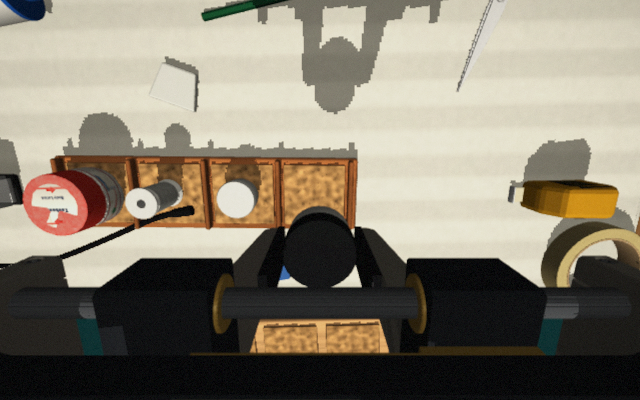

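Bay 1 spans x 282–350 (centre ≈ 316); flat pot (237,199), spool (143,203) and big pot (63,203) stand in their bays. Lowering the black-lid pot into bay 1.

```bash
python3 -m jog '[[[1,0.003,-0.006,0.04,0,0,0],[1,0.003,-0.006,0.08,0,0,0],[1,0.003,-0.006,0.1,0,0,0],[1,0.003,-0.006,0.106,0,0,0],[1,0.003,-0.006,0.1088,0,0,0],[1,0.003,-0.006,0.1088,0,0,0],[-0.3,0.003,-0.006,0.1088,0,0,0],[-0.3,0.003,-0.006,0.1088,0,0,0],[-0.3,0.003,-0.006,0.1088,0,0,0]]]'
python3 -m jog '[[[-0.3,0,0,-0.03,0,0,0],[-0.3,0,0,-0.08,0,0,0],[-0.3,0,0,-0.13,0,0,0],[-0.3,0,0.06,-0.16,0,0,0],[-0.3,0,0.12,-0.16,0,0,0],[-0.3,0,0.18,-0.16,0,0,0],[-0.3,0,0.24,-0.16,0,0,0],[-0.3,0,0.3,-0.16,0,0,0],[-0.3,0,0.3,-0.16,0,0,0],[-0.3,0,0.3,-0.16,0,0,0]]]'
python3 - <<'E'
from h import *
a=get_image("top");s=get_image("side");t=camera_params("top")
cv2.imwrite("pics/t10f.png",a[:,:,::-1])
a=cv2.resize(a[215:295,250:430],None,fx=3,fy=3,interpolation=cv2.INTER_CUBIC);b=cv2.resize(s[180:330,240:320],None,fx=3,fy=3,interpolation=cv2.INTER_CUBIC)
o=np.zeros((450,790,3),np.uint8);o[:a.shape[0],:a.shape[1]]=a;o[:b.shape[0],545:545+b.shape[1]]=b
cv2.imwrite("pics/c10.png",o[:,:,::-1])
E
```

```text
time_s: 26.32
tool_pos: [0.4585, 0.0395, 0.0336]
orientation: [180.0, 0.0, 179.0]
contact_force: [-0.7, 0.2, 0.1]
grip_width: 0.65
finger_force: 0.0
time_s: 27.58
tool_pos: [0.4631, 0.3386, 0.1929]
orientation: [-179.9, -0.0, 179.0]
contact_force: [1.5, 0.0, -0.3]
grip_width: 0.647
finger_force: 0.0
```

View pics/c10.png

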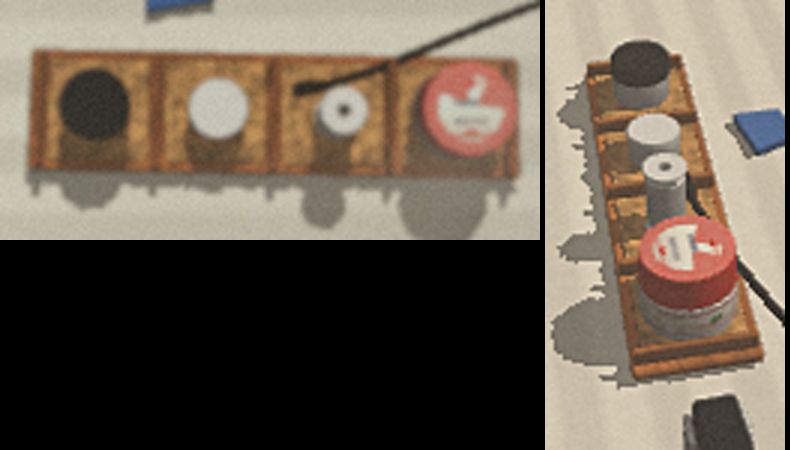

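All four stand upright, one to a bay. Checking centring numerically.

```bash
python3 - <<'E'
from h import *
t=camera_params("top");c=lambda a:(250+(a[0]+.5)/3-.5,215+(a[1]+.5)/3-.5)
for n,a,z in(("blk",(94,104),.05),("flat",(218,108),.039),("spool",(344,110),.065),("big",(470,108),.065)):print(n,onz(t,c(a),z).round(4))
r=[onz(t,c((u,105)),.023)[1] for u in(39,156,273,392,510)];print(np.round(r,4),"bays",np.round((np.array(r[1:])+r[:-1])/2,4))
for u in(94,218,330,455):
    print(onz(t,c((u,52+u*.02)),.0135)[0].round(4),onz(t,c((u,169+u*.02)),.006)[0].round(4))
E
```

```text
blk [0.4602 0.0387 0.05  ]
flat [ 0.458  -0.0377  0.039 ]
spool [ 0.4539 -0.1136  0.065 ]
big [ 0.4545 -0.1898  0.065 ]
[ 0.0757  0.0014 -0.0729 -0.1485 -0.2234] bays [ 0.0386 -0.0357 -0.1107 -0.1859]
0.4959 0.4213
0.4936 0.4191
0.4915 0.4171
0.4892 0.4148
```

```bash
python3 -c "
from bench import order
print(order.finish_job())"
```

```text
the job is handed in; nothing more can be done
None
```

The spool and three pots stand upright in the rack in reverse order, left to right black-lid pot, flat pot, spool, big pot, each measured within about 5 mm of its bay centre, and I handed the job in at about 28 s of robot time without being given a verdict.

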